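Slide a cast-sample glass under the sprung clips of an inspection stage

ROBOT

A 6-joint arm with a two-finger parallel gripper is mounted at the origin on the work surface. World frame = base frame: x ahead of the robot, y to its left, z up, the work surface at z = 0. Lengths are in m, angles in degrees, forces in N, time in s.
With the tool pointing down it reaches from about 0.35 to 0.875 m from the base axis. Payload 4.2 kg.
Tool frame: the origin (TCP) lies at the very end of the fingers, on their centre line; the grasp point (between the pads) lies r.pinch_z behind it (r.pinch_z is the distance from the TCP to the grasp point, in m); y points along the fingers, z is the direction in which the jaws open and shut, and the axes are right-handed (so a half turn about y gives the same grasp; the last joint's range is limited). The gripper opens to 87 mm and grips with 3 to 60 N. Pads are 19 mm wide; open, the fingers measure 117 mm over their backs; the gripper's body (75 mm by 190 mm) begins 51 mm behind the grasp point.
Start: joints at [-61.559, 22.042, 0.453, 0, -68.411, -14.817], TCP at [0.147, -0.607, 0.223] pointing down, gripper open.
Joint ranges: [-179.83, 179.83], [-69.29, 118.12], [-61.27, 80.66], [-181.25, 117.63], [-171.15, -9.14], [-177.46, 177.46]. Speed limits (degrees/s): [159.86, 159.86, 180, 180, 180, 180].

INTERFACE

Orientations are given as a 3x3 rotation matrix whose columns are the frame's x, y, z axes.
In Python, from station import sense, capture, camera_params, r gives the robot as it stands.
- The arm moves only by the tool move_arm, never from a script. Its argument "increments" is text: rows parted by semicolons, each of 7 numbers parted by spaces: the closure, from -1 (fully open) to 1 (shut), so that 0 is half open, then the shift along the tool's x, y, z in m, then the turn, a rotation vector about the tool's x, y, z in rad. In form: hand x y z wx wy wz; .... A call has 1 to 8 rows; each row is the pose to reach, as a shift and turn from the pose commanded when the call began, along the tool's axes at that moment; what a row does not reach only later rows make up. A row lasts 1/10 s, in which the tool goes at most 50 mm and 8.59 degrees, less where a joint would pass 70% of its speed; a pose out of reach is approached as far as the arm can. A call with a gripper value outside its range is refused whole. The fingers move at their own pace and stop on an object; the grip force is fixed at half the most. Time passes only in rows, so rows that repeat a pose let the fingers close. It gives the time, the measured TCP pose, the force and the opening at its end, in the units of the state.
- sense(): the state, without advancing time (a new reading comes with each control period).
- capture(name): name is "scene" or "side" or "wrist"; returns (picture, depth): 420x560x3 uint8, red, green, blue; 420x560 float32, m along the optical axis (not along the pixel's ray), 0 where there is no reading.
- camera_params(name): a dict with "fx", "fy", "cx", "cy" (pixels), "xyz" and "orientation" of the camera in the world. Camera axes: x right, y down, z forward; pixel columns grow to the right and rows downward; lengths in m; the calibration is good to about 2 mm. A picture is of the moment at which its call begins: read the wrist's pose just before it. camera_params takes no time and is no camera call; for the wrist camera it gives the pose at the moment of the call.
- r.finish_job(): hands the job in, once; it reports no verdict.
The state is a dict: "time_s": time; "joints": joint angles; "joint_velocities": joint speeds; "effort": joint torques, N m; "tcp_pos": TCP position; "ee_rot": TCP orientation; "wrist_force": force on the tool from outside, world axes, zero at the start; "moment": the same for the moment, N m; "gripper_width": opening from 0.0 (shut) to 1.0 (fully open).
Only numpy, scipy, OpenCV 4.12 (cv2) and the standard library are available. Lean on these libraries where they do the work, as an engineer would, in place of code of your own. Each camera call takes 0.05 s, during which the arm holds its last target.

TASK

Load the glass sample plate with the orange grip bar into the inspection stage: lay it flat on the blue bed in front of the two sprung clips, bar end trailing, then slide it forward along the bed so that the clips ride up over its front edge, until both have snapped down into the groove across the plate. The glass is fragile, so feel your way and never force it against the stage; leave the plate clipped in and released, and do not disturb the other things on the bench.

Things in the scene. Friction and masses are not known exactly. Their poses are not given: they have to be found in the camera images.
- plate: The plate to load: smooth green glass, 110 mm long (x), 70 mm wide (y), 8 mm thick, 0.17 kg, lying flat on the bench. Origin: centre of its underside; +x is its leading end. A blue grid casting 28 x 26 mm, top 15 mm above the underside, is stuck on at x = 0. A groove 14 mm wide, 5 mm deep runs right across its top, centred at x = +23 mm.
- plate_bar (a point): Centre of the top of the orange grip bar on the plate's tail: plate x = -35 mm, 40 mm above the underside. The bar is 28 mm long (x), 14 mm wide (y) and stands 32 mm above the glass: pinch it across y, fingertips just above the glass. Axes as the plate's.
- stage: Inspection stage, a fixed grey light box 250 mm long (x from -135 to +115 mm), 110 mm wide (y), with a flat blue bed 30 mm up. Origin: on its underside, on the centre line. The plate goes in along the stage's +x on its centre line, axes parallel. Friction of glass on bed about 0.3. Pushing the plate under the clips takes about 2 to 8 N; over 25 N between plate and stage breaks the glass.
- stage_mouth (a point): Point on the bed's surface on the centre line at stage x = -36 mm, where the guides begin; axes as the stage's. The bed floats on springs: it yields 3 N per mm above 7 N, 4 mm at most. Two rails 6 mm high leave about 82 mm between them here, narrowing to 74 mm at x = -5 mm, then straight to x = +55 mm. Towards -x the bed is open for another 95 mm.
- stage_far (a point): Point on the bed's surface at stage x = +110 mm, the far end, behind the clip head (clips and a sprung rubber stop bar). The head is clamped within 20 mm either way along x, NOT measured: clip noses at stage x = 30 +- 20 mm, so plate home at x = 4 +- 20 mm. The plate's front meets the stop about 1.5 mm after the clips drop. Nothing on the head is over 22 mm above the bed with the clips down.
- clip_left (a joint): Angle (rad) of the sprung clip on the stage's +y side, 40 mm from hinge to brass nose (at y = +26 mm), 1 N at the nose. 0 = down, nose 1 mm above the bare bed; about 0.18 = riding on the plate; about 0.05 = snapped down into its groove. Its upturned toe reaches 18 mm towards the plate from the nose, tip 14 mm above the bed; the plate's front edge first meets it about 10 mm before the nose.
- clip_right (a joint): The same for the clip on the stage's -y side.
- plate_done: A bystander: an identical plate with a black grip bar, already inspected, lying on the bench. Origin: centre of its underside, axes as for the plate.
- jar: A bystander: closed glass jar with a metal lid, 72 mm across, 95 mm high. Origin: centre of its underside.
- pot: A bystander: green open mixing pot, 90 mm across, 85 mm high. Origin: centre of its underside.
- offcut: A bystander: wooden offcut 160 x 45 x 35 mm, lying on the bench. Origin: centre of its underside.
There are look-alikes about, which are no part of the job. What is shaped like the plate but purple is not meant.

How it is judged:
By the outcome, as a careful person would: the job done as asked, in the order asked, and still so for the second after the job is handed in, with the robot touching nothing.
It also fails if it takes over 67 s, if anything falls off the work surface, if the arm or the gripper's body presses on something with over 40 N, if the wrist force passes 120 N, or if a joint passes its speed limit or range.

## Working session

There is one attempt and no reset: what is moved stays moved. The work goes in short steps, Python scripts to look and compute and a tool call to move; the robot and the scene stay as the last step left them, time stands still between calls to the robot, and variables do not carry over. Pictures are saved under pics/ and viewed, and the job is handed in when it is done.

Besides the shell and the picture viewer there is one more tool, called after "Call:" as name(argument=value, ...) on one line, values as JSON. move_arm: Moves the arm, as the interface text tells. Its arguments: {"type":"object","properties":{"increments":{"type":"string"}},"required":["increments"]}

```bash
ls; mkdir -p pics; python3 - <<'E'
from station import sense,capture,camera_params,r
import cv2,numpy as np
s=sense();print(s,r.pinch_z)
for n in("scene","side","wrist"):
    p=camera_params(n);print(n,p)
    im,d=capture(n);cv2.imwrite(f"pics/{n}0.png",im[:,:,::-1]);np.savez(f"{n}0.npz",im=im,d=d,K=np.array([p['fx'],p['fy'],p['cx'],p['cy']]),xyz=p['xyz'],R=p['orientation'])
E
```

```text
pics
{'time_s': 0.0, 'joints': array([-6.15583124e+01,  2.20928617e+01,  3.81102245e-01, -2.88879076e-02,
       -6.84099000e+01, -1.48172375e+01]), 'joint_velocities': array([-0.01211253, -0.03611807, -0.04938757, -0.07218792, -0.00596973,
       -0.05874056]), 'effort': array([ 6.08314658e-04, -3.90668249e+01,  1.87400848e+01,  4.21975538e+00,
        1.08674134e-02, -2.04790767e-04]), 'tcp_pos': array([ 0.14711518, -0.60683771,  0.22144675]), 'ee_rot': array([[ 9.71904344e-01, -5.99027420e-04, -2.35375418e-01],
       [ 2.35376163e-01,  2.09031373e-03,  9.71902100e-01],
       [-9.01875389e-05, -9.99997636e-01,  2.17258177e-03]]), 'wrist_force': array([-0.64692325,  0.26804322,  0.39314323]), 'moment': array([ 0.02775644, -0.01378171,  0.01047143]), 'gripper_width': 0.9992491390564379} 0.0187
scene {'fx': 399.2712901023796, 'fy': 399.2712901023796, 'cx': 279.5448081887014, 'cy': 204.1435902037612, 'xyz': array([ 1.16172591, -0.51196445,  0.81849216]), 'orientation': array([[ 0.61802799,  0.55762236, -0.55416487],
       [ 0.78606054, -0.44930534,  0.42453921],
       [-0.01225668, -0.69798425, -0.71600821]])}
side {'fx': 396.9670374516408, 'fy': 396.9670374516408, 'cx': 280.05145171026396, 'cy': 198.69634665867343, 'xyz': array([0.29780457, 0.66630763, 0.85601061]), 'orientation': array([[-0.94163151, -0.25014187,  0.22529791],
       [-0.33645342,  0.67667689, -0.65491029],
       [ 0.0113666 , -0.69248641, -0.72134137]])}
wrist {'fx': 339.0026603520573, 'fy': 339.0026603520573, 'cx': 281.82930024343113, 'cy': 207.9933610979308, 'xyz': array([ 0.076102  , -0.6243785 ,  0.38301361]), 'orientation': array([[-0.23582878,  0.93780775,  0.25475754],
       [ 0.97179226,  0.22700291,  0.06394903],
       [ 0.0021412 ,  0.26265243, -0.96488814]])}
```

View pics/scene0.png

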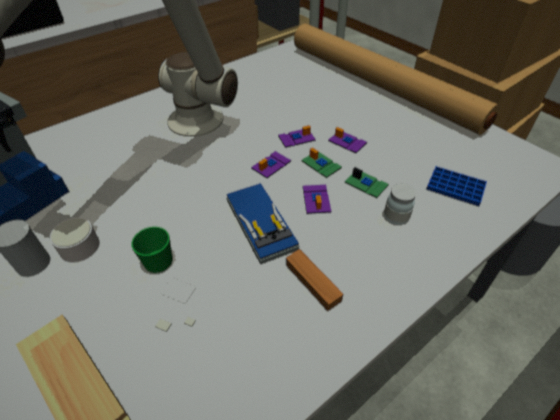

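View pics/side0.png

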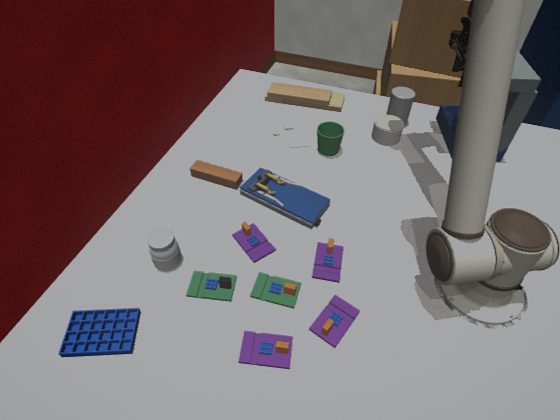

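View pics/wrist0.png

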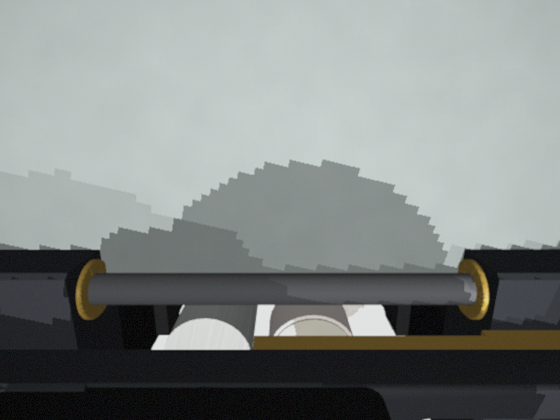

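The target candidates are plate-shaped items:
- Green with orange bar: scene (321,161), side (277,290). This fits the description.
- Green with black bar (`plate_done`): scene (367,181), side (213,286).
- Four purple look-alikes: scene (297,137), (348,140), (271,163) and (316,198).

Next I'll confirm with a crop and measure.

```bash
cat > h.py <<'E'
import numpy as np,cv2
def load(f):
    z=np.load(f);im=z['im'];d=z['d'];fx,fy,cx,cy=z['K']
    v,u=np.mgrid[:420,:560]
    P=np.stack([(u-cx)/fx*d,(v-cy)/fy*d,d],-1)@z['R'].T+z['xyz']
    return im,d,P
def hsv(im): return cv2.cvtColor(im,cv2.COLOR_RGB2HSV)
E
python3 - <<'E'
from h import *
out=[]
for f,(u,v) in(("scene0",(330,180)),("side0",(275,270))):
    im,d,P=load(f+".npz")
    c=im[v-70:v+70,u-90:u+90,::-1];out.append(cv2.resize(c,None,fx=4,fy=4,interpolation=cv2.INTER_CUBIC))
    H=hsv(im)
    for name,lo,hi in(("green",(45,60,40),(80,255,255)),("orange",(5,150,80),(22,255,255)),("blue",(100,120,40),(118,255,255))):
        m=cv2.inRange(H,lo,hi)*(d>0)
        n,l,st,ce=cv2.connectedComponentsWithStats(m.astype(np.uint8))
        for i in range(1,n):
            if st[i,4]>30:
                Q=P[l==i];print(f,name,st[i,4],ce[i].round(),Q.mean(0).round(4),np.percentile(Q[:,2],[5,50,95]).round(4))
cv2.imwrite("pics/c0.png",out[0]);cv2.imwrite("pics/c1.png",out[1])
E
```

```text
scene0 green 376 [322. 165.] [0.4827 0.1789 0.0066] [0.0021 0.007  0.0096]
scene0 green 454 [367. 184.] [0.633  0.2228 0.0071] [0.0021 0.0072 0.0107]
scene0 green 1243 [151. 247.] [ 0.4868 -0.392   0.0524] [0.0095 0.056  0.0842]
scene0 orange 49 [306. 130.] [0.3333 0.2415 0.0306] [0.0166 0.0317 0.0413]
scene0 orange 35 [262. 162.] [0.3834 0.0212 0.0365] [0.0299 0.0378 0.0399]
scene0 orange 51 [318. 201.] [0.6134 0.0425 0.0348] [0.0204 0.0376 0.041 ]
scene0 orange 1026 [314. 277.] [ 0.7901 -0.1305  0.0345] [0.0322 0.0345 0.0368]
scene0 blue 34 [296. 136.] [0.3183 0.2098 0.0125] [0.0087 0.0127 0.017 ]
scene0 blue 37 [348. 139.] [0.4436 0.3289 0.0137] [0.0105 0.0137 0.0162]
scene0 blue 764 [ 21. 166.] [ 0.0592 -0.5562  0.118 ] [0.1158 0.1182 0.1204]
scene0 blue 38 [271. 162.] [0.3759 0.0595 0.0125] [0.009 0.013 0.015]
scene0 blue 52 [321. 162.] [0.4736 0.1834 0.0123] [0.0079 0.0126 0.0155]
scene0 blue 1308 [457. 185.] [0.8027 0.4189 0.0118] [0.0034 0.0122 0.0192]
scene0 blue 58 [ 55. 176.] [ 0.0846 -0.4968  0.0624] [0.0564 0.0589 0.0929]
scene0 blue 55 [366. 181.] [0.6254 0.2259 0.0128]
[... 1043 characters left out ...]
0.1331  0.0282] [0.0255 0.0281 0.0307]
side0 blue 1293 [299. 200.] [ 0.5053 -0.0992  0.0285] [0.0258 0.0285 0.031 ]
side0 blue 74 [265. 198.] [ 0.5993 -0.0735  0.028 ] [0.0252 0.0278 0.0309]
side0 blue 82 [253. 240.] [0.5773 0.0697 0.0116] [0.0078 0.0116 0.0152]
side0 blue 90 [328. 260.] [0.3729 0.0618 0.0116] [0.0078 0.0117 0.0148]
side0 blue 112 [211. 284.] [0.6224 0.2286 0.0121] [0.0085 0.0122 0.0154]
side0 blue 115 [275. 288.] [0.4712 0.1853 0.0114] [0.0081 0.0117 0.0144]
side0 blue 3034 [100. 332.] [0.7999 0.4238 0.0091] [0.001  0.0081 0.018 ]
side0 blue 105 [336. 318.] [0.3147 0.212  0.0121] [0.0081 0.0124 0.0152]
side0 blue 152 [266. 348.] [0.44   0.3317 0.0118] [0.0081 0.0119 0.0151]
```

View pics/c0.png

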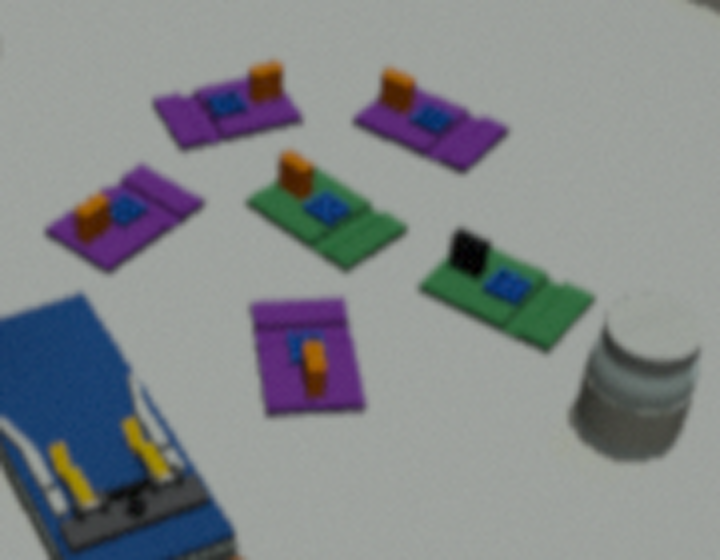

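View pics/c1.png

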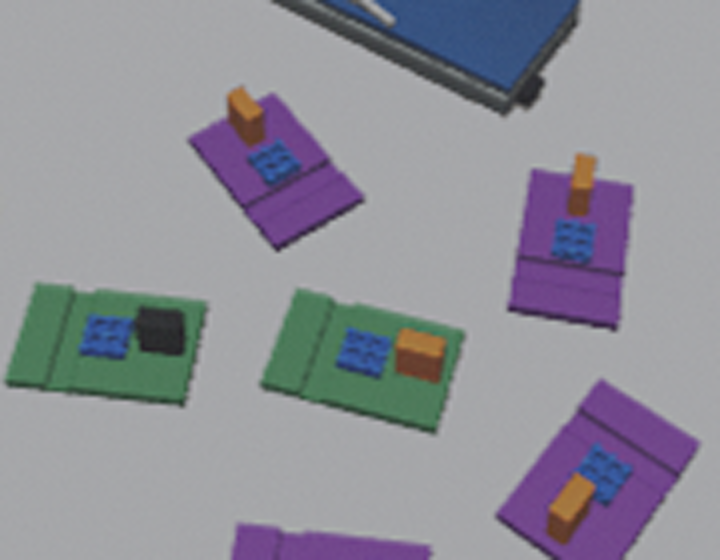

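The crops confirm it: the plate to load is the green one with the orange bar, at side (275,290). Its groove end is at left in the side view and the bar is at the tail. Now fitting poses.

```bash
python3 - <<'E'
from h import *
def rect(X):
    (c,s,a)=cv2.minAreaRect((X*1000).astype(np.float32));return np.round(c,1),np.round(s,1),round(a,2)
for f,bc in(("side0",(273,290)),("scene0",(322,165))):
    im,d,P=load(f+".npz");H=hsv(im)
    # plate: rel points near plate excluding table
    B={}
    m=cv2.inRange(H,(45,60,40),(80,255,255))>0
    c=np.array([.473,.186])
    near=np.hypot(P[...,0]-c[0],P[...,1]-c[1])<.08
    top=m&near&(P[...,2]>.004)
    print(f,"plate",top.sum(),rect(P[top][:,:2]))
    o=cv2.inRange(H,(3,120,60),(22,255,255))>0
    ot=o&near&(P[...,2]>.034); bl=(cv2.inRange(H,(95,100,40),(125,255,255))>0)&near&(P[...,2]>.009)
    print(" bar",ot.sum(),P[ot].mean(0).round(4),rect(P[ot][:,:2]),"blue",bl.sum(),P[bl].mean(0).round(4))
    a=P[bl].mean(0)-P[ot].mean(0);print(" yaw bar->blue",np.degrees(np.arctan2(a[1],a[0])),np.hypot(a[0],a[1]))
    # stage
    s=(d>0)&(abs(P[...,2]-.0295)<.005)&(P[...,0]>.4)&(P[...,0]<.75)&(P[...,1]>-.25)&(P[...,1]<0)
    b=s&(cv2.inRange(H,(95,90,30),(125,255,255))>0)
    print(" bed",b.sum(),rect(P[b][:,:2]))
    hi=(P[...,2]>.036)&(P[...,2]<.07)&(P[...,0]>.5)&(P[...,0]<.72)&(P[...,1]>-.22)&(P[...,1]<-.04)&~b
    print(" head",hi.sum(),P[hi].mean(0))
    y0={'side0':(240,165,100,65),'scene0':(222,180,80,85)}[f]
    u,v,w,h=y0;cv2.imwrite(f"pics/stg_{f}.png",cv2.resize(im[v:v+h,u:u+w,::-1],None,fx=7,fy=7,interpolation=cv2.INTER_CUBIC))
E
```

```text
side0 plate 686 (array([471.2, 185.2]), array([108.7,  70.8]), 3.04)
 bar 63 [0.4361 0.1836 0.0385] (array([436.2, 182.8]), array([27. , 15.3]), 4.71) blue 105 [0.4706 0.1844 0.012 ]
 yaw bar->blue 1.4120194216514292 0.03451264565860597
 bed 1600 (array([ 552.4, -111.4]), array([106.9, 248.8]), 76.67)
 head 294 [ 0.61921769 -0.12398173  0.04129393]
scene0 plate 324 (array([474.2, 183.1]), array([111.7,  71.5]), 2.95)
 bar 30 [0.441  0.1786 0.0382] (array([440. , 179.2]), array([11.5, 28.6]), 86.98) blue 49 [0.4741 0.1823 0.0128]
 yaw bar->blue 6.245575337227857 0.03328208600621517
 bed 1928 (array([ 556.1, -114.5]), array([106.2, 249.7]), 76.59)
 head 542 [ 0.625787   -0.1310838   0.04083308]
```

View pics/stg_side0.png

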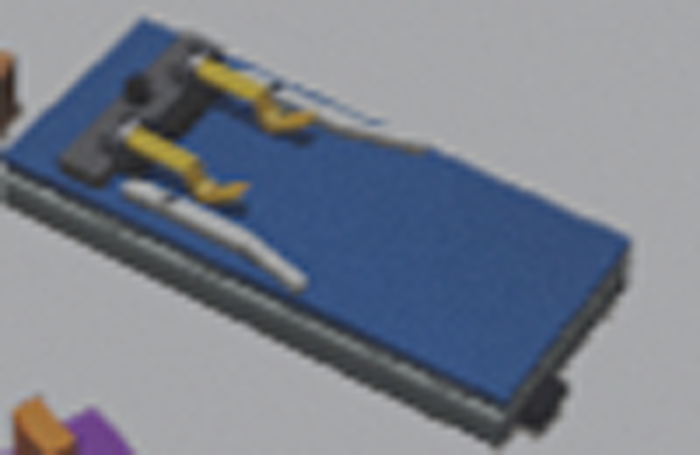

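View pics/stg_scene0.png

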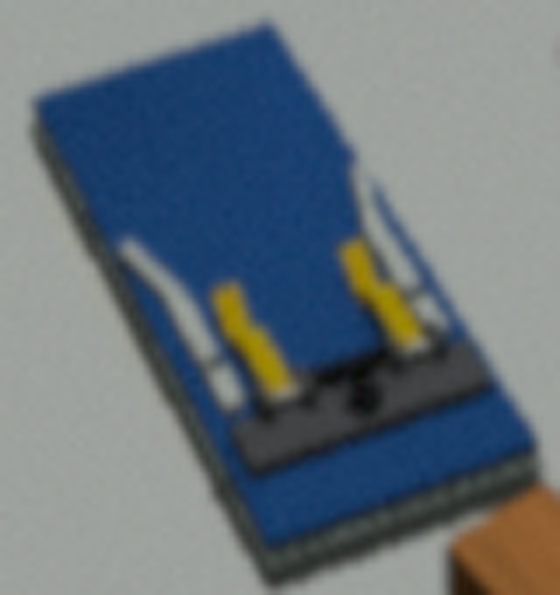

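```bash
cat >> h.py <<'E'
def inc(p,yaw):
    from station import sense
    from scipy.spatial.transform import Rotation as Ro
    s=sense();R=np.array(s['ee_rot']);d=R.T@(np.array(p)-s['tcp_pos'])
    a=np.radians(yaw);c,n=np.cos(a),np.sin(a)
    T=np.array([[c,0,-n],[n,0,c],[0,-1,0]])
    w=Ro.from_matrix(R.T@T).as_rotvec()
    print("t",round(s['time_s'],2),"pos",np.round(s['tcp_pos'],4),"yaw",round(float(np.degrees(np.arctan2(R[1,0],R[0,0]))),2),"F",np.round(s['wrist_force'],2),"g",round(s['gripper_width'],3))
    print("shift",np.round(d,4),"turn",np.round(w,4))
E
python3 -c "
from h import *
inc((.42,-.35,.22),3.5)"
```

```text
t 0.15 pos [ 0.1471 -0.607   0.2217] yaw 13.62 F [-0.65 -0.75  0.23] g 0.998
shift [0.3257 0.002  0.1855] turn [-0.0016  0.1766 -0.0002]
```

Call:
move_arm(increments="-1 0.03 0 0.017 0 0.02 0; -1 0.075 0 0.042 0 0.04 0; -1 0.118 0 0.067 0 0.07 0; -1 0.16 0 0.091 0 0.1 0; -1 0.2 0 0.114 0 0.12 0; -1 0.243 0 0.138 0 0.14 0; -1 0.285 0 0.162 0 0.16 0; -1 0.326 0 0.185 0 0.177 0")

```text
time_s: 0.95
tcp_pos: [0.4216, -0.349, 0.2225]
ee_rot: [[0.998, -0.0, -0.06], [0.06, 0.0, 0.998], [-0.0, -1.0, 0.0]]
wrist_force: [-0.2, -1.2, 0.1]
gripper_width: 0.997
```

```bash
python3 -c "
from h import *
inc((.405,.183,.22),3.5)"
```

```text
t 0.95 pos [ 0.4216 -0.349   0.2225] yaw 3.46 F [-0.22 -1.19  0.07] g 0.997
shift [0.0155 0.0026 0.532 ] turn [-0.0002 -0.0007 -0.    ]
```

Call:
move_arm(increments="-1 0.02 0 0.025 0 0.05 0; -1 0.05 0 0.06 0 0.1 0; -1 0.08 0 0.1 0 0.15 0; -1 0.11 0 0.135 0 0.2 0; -1 0.14 0 0.17 0 0.24 0; -1 0.17 0 0.205 0 0.28 0; -1 0.2 0 0.23 0 0.29 0; -1 0.2 0 0.23 0 0.29 0")

```text
time_s: 1.75
tcp_pos: [0.6088, -0.1057, 0.2213]
ee_rot: [[0.975, -0.0, 0.223], [-0.223, 0.0, 0.975], [-0.0, -1.0, 0.0]]
wrist_force: [-0.0, 0.0, -1.2]
gripper_width: 0.998
```

```bash
cat >> h.py <<'E'
def cap(n,name):
    from station import capture,camera_params
    p=camera_params(n);im,d=capture(n)
    cv2.imwrite(f"pics/{name}.png",im[:,:,::-1])
    np.savez(name+".npz",im=im,d=d,K=np.array([p['fx'],p['fy'],p['cx'],p['cy']]),xyz=p['xyz'],R=p['orientation'])
E
python3 -c "
from h import *
cap('wrist','w1')
inc((.51,.183,.22),3.5)"
```

```text
t 1.8 pos [ 0.6071 -0.1072  0.2214] yaw -12.96 F [-0.36  0.33  0.73] g 0.995
shift [-0.1597  0.0016  0.261 ] turn [ 1.000e-04 -2.873e-01 -1.600e-03]
```

View pics/w1.png

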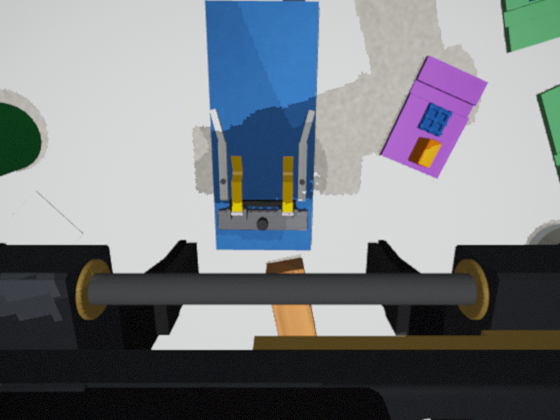

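The wrist view shows the whole stage: bed corners at (206,2), (319,2), (311,250), (217,250), clip toes at (237,156) and (288,156), head at (263,220).

```bash
cat >> h.py <<'E'
def pix(name,uv,z):
    q=np.load(name+".npz");fx,fy,cx,cy=q['K'];uv=np.atleast_2d(uv).astype(float)
    r=np.c_[(uv[:,0]-cx)/fx,(uv[:,1]-cy)/fy,np.ones(len(uv))]@q['R'].T
    return q['xyz']+r*((z-q['xyz'][2])/r[:,2])[:,None]
E
python3 - <<'E'
from h import *
im,d,P=load("w1.npz");H=hsv(im)
b=(cv2.inRange(H,(95,90,30),(125,255,255))>0)&(abs(P[...,2]-.03)<.008)&(np.abs(np.mgrid[:420,:560][1]-262)<70)&(np.mgrid[:420,:560][0]<255)
print(b.sum(),np.median(P[b][:,2]))
v,u=np.nonzero(b); X=pix("w1",np.c_[u,v],.03)[:,:2]
r=cv2.minAreaRect((X*1000).astype(np.float32));print(r)
# side edges fit
L=[];Rr=[]
for row in list(range(10,95))+list(range(235,246)):
    uu=u[v==row];L.append((uu.min()-.5,row));Rr.append((uu.max()+.5,row))
l=pix("w1",L,.03)[:,:2];rr=pix("w1",Rr,.03)[:,:2]
for e in(l,rr):
    f=cv2.fitLine(e.astype(np.float32),cv2.DIST_HUBER,0,.01,.01).ravel();print("edge yaw",np.degrees(np.arctan2(f[1],f[0])),f)
yaw=np.radians(-13.4)
mid=(l+rr)/2;f=cv2.fitLine(mid.astype(np.float32),cv2.DIST_HUBER,0,.01,.01).ravel();print("mid",np.degrees(np.arctan2(f[1],f[0])),f, "width",np.linalg.norm(l-rr,axis=1).mean())
c=im[90:260,190:340,::-1];cv2.imwrite("pics/w1c.png",cv2.resize(c,None,fx=3.5,fy=3.5,interpolation=cv2.INTER_CUBIC))
E
```

```text
20819 0.029161072863070625
((552.6974487304688, -113.63381958007812), (104.9204330444336, 247.13906860351562), 76.66172790527344)
edge yaw -13.40269 [ 0.97276497 -0.23179358  0.485794   -0.15174612]
edge yaw -13.325511 [ 0.97307634 -0.23048304  0.5246508  -0.05311247]
mid -13.367171 [ 0.9729085  -0.23119052  0.5030977  -0.10193139] width 0.10493127387358825
```

View pics/w1c.png

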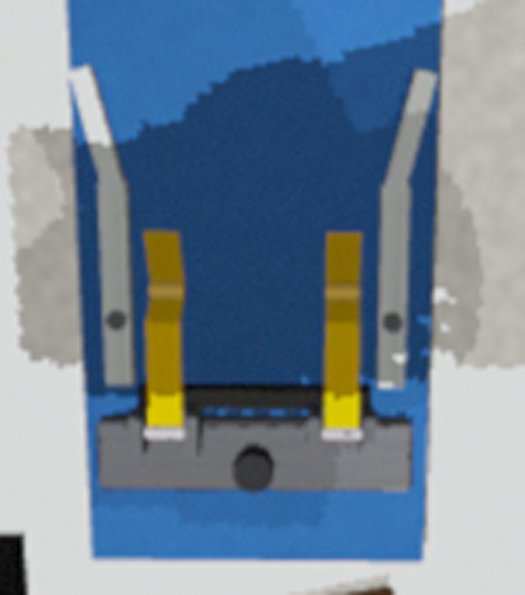

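Call:
move_arm(increments="-1 -0.02 0 0.03 0 -0.04 0; -1 -0.045 0 0.07 0 -0.09 0; -1 -0.07 0 0.11 0 -0.14 0; -1 -0.095 0 0.15 0 -0.19 0; -1 -0.12 0 0.19 0 -0.24 0; -1 -0.14 0 0.225 0 -0.27 0; -1 -0.16 0 0.261 0 -0.287 0; -1 -0.16 0 0.261 0 -0.287 0")

```text
time_s: 2.6
tcp_pos: [0.5083, 0.1839, 0.2227]
ee_rot: [[0.998, 0.0, -0.062], [0.062, 0.001, 0.998], [0.0, -1.0, 0.001]]
wrist_force: [0.8, 0.3, 0.2]
gripper_width: 0.999
```

```bash
python3 -c "
from h import *
cap('wrist','w2')
inc((.51,.183,.22),3.5)"
```

```text
t 2.65 pos [0.5087 0.1823 0.2226] yaw 3.47 F [ 0.13 -1.11 -0.58] g 0.996
shift [0.0014 0.0026 0.0006] turn [ 0.     -0.0005 -0.0003]
```

View pics/w2.png

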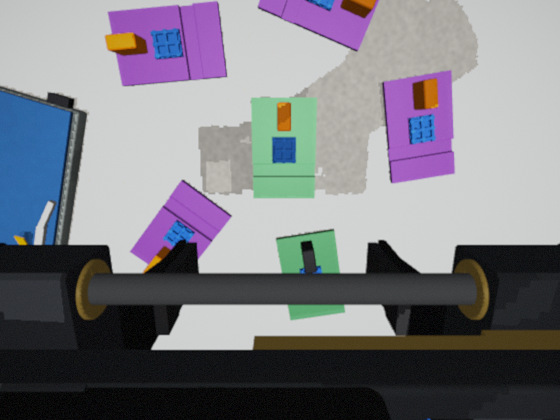

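w2 shows the target plate at (284,147): corners about (252,97), (316,97), (314,197), (253,198), bar at (284,117), groove at row 177.

```bash
python3 - <<'E'
from h import *
im,d,P=load("w2.npz");H=hsv(im)
vv,uu=np.mgrid[:420,:560]
m=(cv2.inRange(H,(40,50,40),(85,255,255))>0)&(uu>235)&(uu<330)&(vv>80)&(vv<210)
n,l,st,ce=cv2.connectedComponentsWithStats(m.astype(np.uint8));k=1+st[1:,4].argmax();m=l==k
print(st[k],"z",np.percentile(P[m][:,2],[5,50,95]))
v,u=np.nonzero(m);X=pix("w2",np.c_[u,v],.008)[:,:2];print("plate",cv2.minAreaRect((X*1000).astype(np.float32)))
L=[];R=[]
for row in range(102,190):
    q=u[v==row];L.append((q.min()-.5,row));R.append((q.max()+.5,row))
a=pix("w2",L,.008)[:,:2];b=pix("w2",R,.008)[:,:2]
for e in(a,b,(a+b)/2):
    f=cv2.fitLine(e.astype(np.float32),cv2.DIST_HUBER,0,.01,.01).ravel();print(np.degrees(np.arctan2(f[1],f[0])),f)
o=(cv2.inRange(H,(3,120,60),(25,255,255))>0)&(uu>260)&(uu<310)&(vv>90)&(vv<140)
print("bar z",np.percentile(P[o][:,2],[5,50,95]))
ot=o&(P[...,2]>.034);v,u=np.nonzero(ot);X=pix("w2",np.c_[u,v],.04)[:,:2];print("bar",X.mean(0),cv2.minAreaRect((X*1000).astype(np.float32)))
# stage coords
yaw=np.radians(-13.37);ex=np.array([np.cos(yaw),np.sin(yaw)]);ey=np.array([-ex[1],ex[0]])
c=np.array([.5527,-.1136]);O=c+.01*ex;print("stage O",O)
for nm,p,z in(("toe",(237.1,156.3),.045),("toe",(288.2,156.3),.045),("nose",(237.1,173.4),.033),("nose",(288.3,173.4),.033),("railL",(212.5,110),.036),("railR",(311.5,111),.036)):
    q=pix("w1",p,z)[0,:2]-O;print(nm,(q@ex).round(4),(q@ey).round(4))
E
```

```text
[ 251   97   66  101 5288] z [0.00181732 0.00696953 0.00839626]
plate ((470.3680114746094, 183.19122314453125), (108.46086883544922, 69.62928771972656), 3.5765793323516846)
3.2940347 [0.9983478  0.05746009 0.4693641  0.14857227]
3.653371 [0.9979678  0.06372015 0.46569696 0.21778256]
3.6604974 [0.99795985 0.06384428 0.46346512 0.182956  ]
bar z [0.0376164  0.03899793 0.04034132]
bar [0.43568776 0.18139527] ((435.67724609375, 181.04379272460938), (26.52937126159668, 12.639646530151367), 3.949352979660034)
stage O [ 0.56242897 -0.11591239]
toe 0.0089 -0.0245
toe 0.0085 0.0262
nose 0.028 -0.0265
nose 0.0275 0.0268
railL -0.0351 -0.0486
railR -0.035 0.0487
```

```bash
python3 -c "
from h import *
inc((.4357,.1811,.06),3.6)"
```

```text
t 2.65 pos [0.5087 0.1823 0.2226] yaw 3.47 F [ 0.13 -1.11 -0.58] g 0.996
shift [-0.0729  0.1626  0.0032] turn [ 0.     -0.0023 -0.0003]
```

Call:
move_arm(increments="0.2 -0.02 0.015 0.001 0 0 0; 0.2 -0.04 0.045 0.002 0 0 0; 0.2 -0.06 0.08 0.003 0 -0.002 0; 0.2 -0.073 0.12 0.003 0 -0.002 0; 0.2 -0.073 0.15 0.003 0 -0.002 0; 0.2 -0.073 0.162 0.003 0 -0.002 0; 0.2 -0.073 0.163 0.003 0 -0.002 0")

```text
time_s: 3.35
tcp_pos: [0.4355, 0.1777, 0.0579]
ee_rot: [[0.998, -0.004, -0.058], [0.057, -0.003, 0.998], [-0.004, -1.0, -0.003]]
wrist_force: [-0.1, -0.6, 0.6]
gripper_width: 0.457
```

```bash
python3 -c "
from h import *
cap('side','s2');cap('scene','sc2')
inc((.4357,.1811,.012),3.6)
for n,(u,v) in (('s2',(275,270)),('sc2',(325,160))):
    im,d,P=load(n+'.npz');cv2.imwrite('pics/'+n+'c.png',cv2.resize(im[v-60:v+60,u-75:u+75,::-1],None,fx=4,fy=4,interpolation=2))
"
```

```text
t 3.45 pos [0.437  0.1793 0.0599] yaw 3.34 F [0.88 0.08 0.35] g 0.419
shift [-0.0012  0.0479  0.0019] turn [ 0.0002 -0.0045  0.0001]
```

View pics/s2c.png

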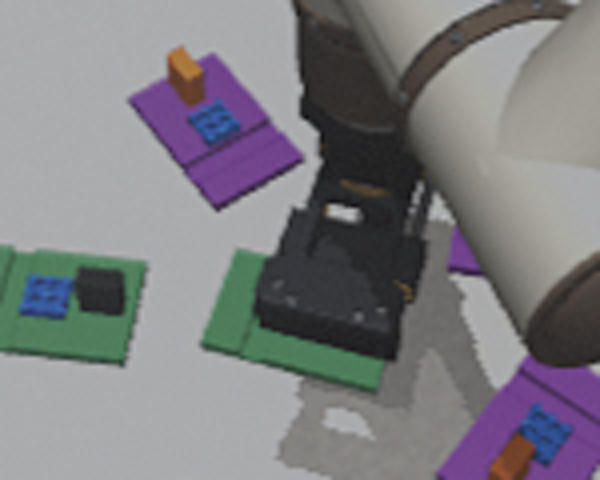

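View pics/sc2c.png

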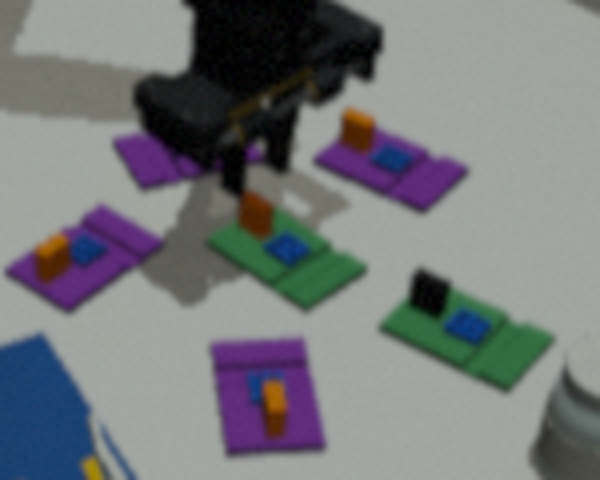

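The fingers straddle the orange bar (sc2c (258,190)), so I'll descend.

Call:
move_arm(increments="0.2 -0.001 0.015 0.001 0 -0.004 0; 0.2 -0.001 0.03 0.002 0 -0.004 0; 0.2 -0.001 0.04 0.002 0 -0.004 0; 0.2 -0.001 0.046 0.002 0 -0.004 0; 0.2 -0.001 0.047 0.002 0 -0.004 0; 0.2 -0.001 0.047 0.002 0 -0.004 0")

```text
time_s: 4.05
tcp_pos: [0.4358, 0.1823, 0.0129]
ee_rot: [[0.998, 0.001, -0.064], [0.064, 0.0, 0.998], [0.001, -1.0, 0.0]]
wrist_force: [-0.5, 0.4, 1.0]
gripper_width: 0.4
```

```bash
python3 -c "
from h import *
inc((.4357,.1811,.012),3.6)"
```

```text
t 4.05 pos [0.4358 0.1823 0.0129] yaw 3.65 F [-0.51  0.44  1.04] g 0.4
shift [-0.0002  0.0009 -0.0012] turn [-0.0003  0.001   0.0006]
```

Call:
move_arm(increments="1 0 0 -0.001 0 0 0; 1 0 0 -0.001 0 0 0; 1 0 0 -0.001 0 0 0; 1 0 0 -0.001 0 0 0; 1 0 0 -0.001 0 0 0; 1 0 0 -0.001 0 0 0")

```text
time_s: 4.65
tcp_pos: [0.4357, 0.1813, 0.0128]
ee_rot: [[0.998, 0.0, -0.064], [0.064, 0.0, 0.998], [0.0, -1.0, 0.0]]
wrist_force: [-0.6, 0.5, 2.9]
gripper_width: 0.159
```

```bash
python3 -c "
from h import *
inc((.4357,.1811,.012),3.6)"
```

```text
t 4.65 pos [0.4357 0.1813 0.0128] yaw 3.67 F [-0.57  0.52  2.88] g 0.159
shift [ 0.      0.0008 -0.0002] turn [-0.0001  0.0012  0.0003]
```

Call:
move_arm(increments="1 0 -0.015 0 0 0 0; 1 0 -0.04 0 0 0 0; 1 0 -0.07 0 0 0 0; 1 0 -0.09 0 0 0 0; 1 0 -0.1 0 0 0 0; 1 0 -0.1 0 0 0 0")

```text
time_s: 5.25
tcp_pos: [0.4358, 0.1815, 0.1133]
ee_rot: [[0.998, 0.002, -0.064], [0.064, 0.002, 0.998], [0.002, -1.0, 0.002]]
wrist_force: [-0.3, -0.4, -1.1]
gripper_width: 0.164
```

```bash
python3 -c "
from h import *
cap('wrist','w3');cap('side','s3')
inc((.4486,-.0888,.11),-13.37)"
```

```text
t 5.35 pos [0.4348 0.1807 0.1115] yaw 3.62 F [-0.93 -0.28 -1.42] g 0.159
shift [-0.0032  0.0017 -0.2698] turn [ 0.0011  0.2966 -0.0017]
```

View pics/s3.png

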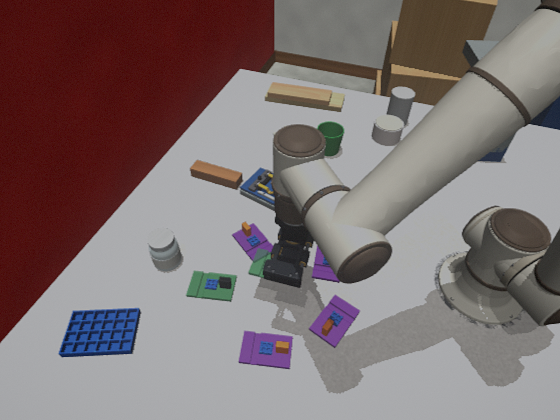

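View pics/w3.png

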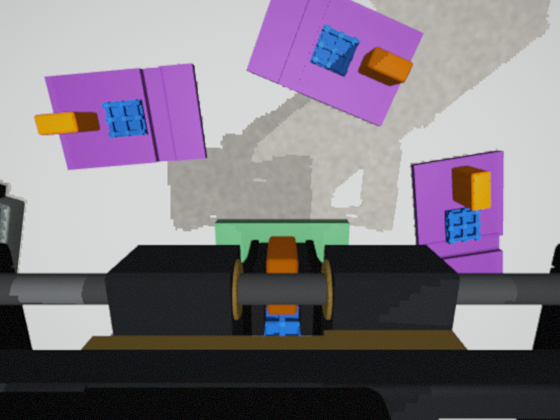

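The plate is held (w3 shows its tail at rows 220-250, bar at (282,265)). Checking pitch before carrying it.

```bash
python3 - <<'E'
from h import *
q=np.load("w3.npz");fx,fy,cx,cy=q['K']
tcp=np.array([.4348,.1807,.1115]);y=np.radians(3.62);ex=np.array([np.cos(y),np.sin(y),0]);ez=np.array([-ex[1],ex[0],0])
for pitch in(-6,-3,0,3,6):
    a=np.radians(pitch)  # nose-down positive, about grasp point 18.7mm above tcp
    piv=tcp+[0,0,.0187]
    o=[]
    for lx,lz in((-.02,-.0235),(.021,-.0165)):
        X=piv+ex*(lx*np.cos(a)+lz*np.sin(a)*-1)+np.array([0,0,1])*(lz*np.cos(a)-lx*np.sin(a))
        c=q['R'].T@(X-q['xyz']);o+=[round(cx+fx*c[0]/c[2],1),round(cy+fy*c[1]/c[2],1)]
    print(pitch,o)
im,d,P=load("w3.npz");H=hsv(im)
m=(cv2.inRange(H,(40,50,40),(85,255,255))>0);v,u=np.nonzero(m&(np.mgrid[:420,:560][0]>205)&(np.mgrid[:420,:560][0]<246))
print([ (c,v[u==c].min()) for c in (225,245,265,300,320,340) if (u==c).any()])
sel=m&(np.mgrid[:420,:560][0]>222)&(np.mgrid[:420,:560][0]<243)&(d>0)&(d<.3);print(P[sel].mean(0),np.linalg.lstsq(np.c_[P[sel][:,:2]-P[sel][:,:2].mean(0),np.ones(sel.sum())],P[sel][:,2],rcond=None)[0])
cv2.imwrite("pics/w3c.png",cv2.resize(im[200:350,200:370,::-1],None,fx=4,fy=4,interpolation=2))
E
```

```text
-6 [np.float64(280.7), np.float64(214.3), np.float64(280.6), np.float64(296.6)]
-3 [np.float64(280.7), np.float64(216.9), np.float64(280.6), np.float64(297.0)]
0 [np.float64(280.7), np.float64(219.7), np.float64(280.6), np.float64(297.5)]
3 [np.float64(280.7), np.float64(222.7), np.float64(280.7), np.float64(297.8)]
6 [np.float64(280.7), np.float64(225.8), np.float64(280.7), np.float64(298.1)]
[(225, np.int64(220)), (245, np.int64(220)), (265, np.int64(220)), (300, np.int64(220)), (320, np.int64(220)), (340, np.int64(220))]
[0.42107345 0.18040052 0.10786095] [0.02808467 0.00344911 0.10786095]
```

View pics/w3c.png

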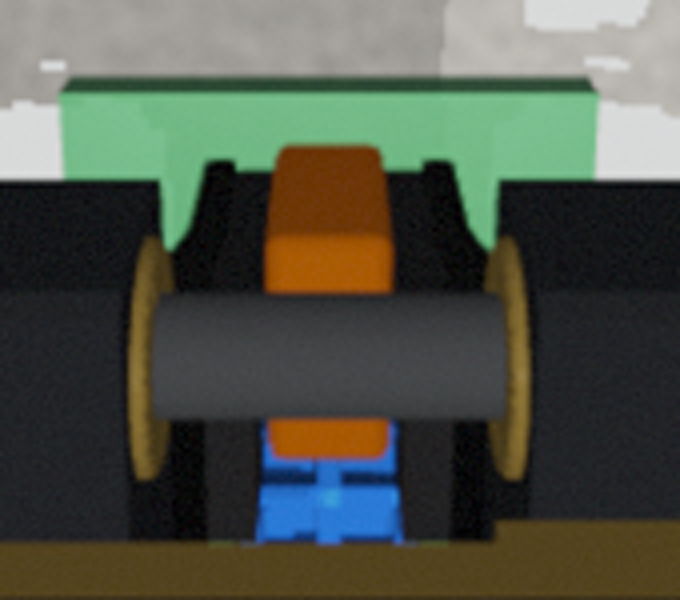

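Plate level to within about 3°. Carrying it over to the stage entrance.

Call:
move_arm(increments="1 0 0.001 -0.02 0 0.03 0; 1 -0.001 0.001 -0.055 0 0.07 0; 1 -0.001 0.002 -0.095 0 0.11 0; 1 -0.002 0.002 -0.135 0 0.16 0; 1 -0.002 0.002 -0.175 0 0.2 0; 1 -0.003 0.002 -0.215 0 0.25 0; 1 -0.003 0.002 -0.25 0 0.28 0; 1 -0.003 0.002 -0.27 0 0.297 0")

```text
time_s: 6.15
tcp_pos: [0.4483, -0.0907, 0.1088]
ee_rot: [[0.972, -0.004, 0.234], [-0.234, -0.0, 0.972], [-0.004, -1.0, -0.001]]
wrist_force: [-0.1, 0.6, -1.0]
gripper_width: 0.159
```

```bash
python3 -c "
from h import *
cap('scene','sc4');cap('side','s4')
inc((.4486,-.0888,.06),-13.37)
for n,(u,v) in (('s4',(290,190)),('sc4',(255,200))):
    im,d,P=load(n+'.npz');cv2.imwrite('pics/'+n+'c.png',cv2.resize(im[v-60:v+60,u-75:u+75,::-1],None,fx=4,fy=4,interpolation=2))"
```

```text
t 6.25 pos [ 0.4485 -0.0905  0.1088] yaw -13.61 F [ 0.01  0.09 -0.59] g 0.159
shift [-0.0001  0.0488  0.0017] turn [ 0.0014 -0.0041 -0.0037]
```

View pics/sc4c.png

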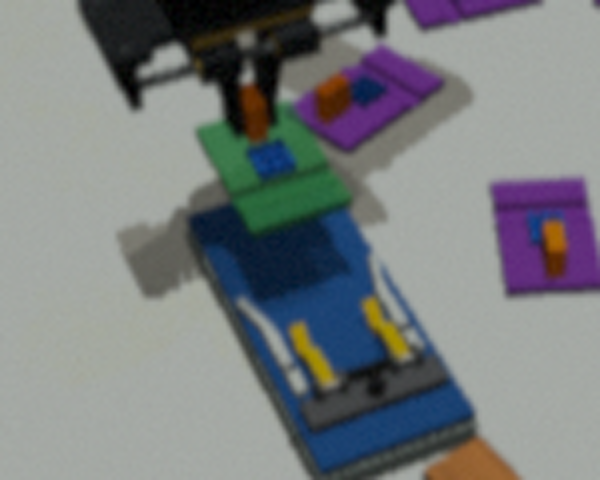

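View pics/s4c.png

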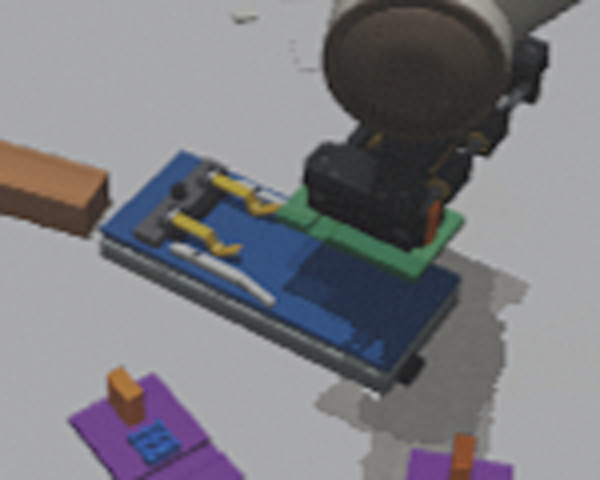

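```bash
python3 - <<'E'
from h import *
y=np.radians(-13.5);ex=np.array([np.cos(y),np.sin(y)]);ey=np.array([-ex[1],ex[0]])
for n in("sc4","s4"):
    im,d,P=load(n+".npz");H=hsv(im)
    m=(cv2.inRange(H,(45,60,30),(85,255,255))>0)&(abs(P[...,2]-.1)<.03)&(P[...,0]>.4)&(P[...,0]<.6)&(P[...,1]>-.2)&(P[...,1]<0)
    Q=P[m];q=Q[:,:2]-[.4485,-.0905];x=q@ex;yy=q@ey
    for _ in range(3):
        A=np.c_[x,yy,np.ones(len(x))];c=np.linalg.lstsq(A,Q[:,2],rcond=None)[0];r=Q[:,2]-A@c
        k=abs(r)<2*r.std();x,yy,Q=x[k],yy[k],Q[k]
    print(n,len(x),"slope deg x,y",np.degrees(c[:2]).round(2),"z at bar",c[2],"xrange",np.percentile(x,[1,99]),"yr",np.percentile(yy,[1,99]),r.std())
E
```

```text
sc4 510 slope deg x,y [-0.66  0.24] z at bar 0.10305134546994028 xrange [-0.01336399  0.09381871] yr [-0.0355118   0.03367215] 0.001657065392090099
s4 277 slope deg x,y [-0.73 -2.04] z at bar 0.10243782875988687 xrange [-0.01959018  0.0897839 ] yr [-0.02885587  0.03463296] 0.0019849147181273236
```

Level within 1°. Lowering to about 12 mm above the bed first.

Call:
move_arm(increments="1 0 0.01 0.001 0.001 -0.004 -0.003; 1 0 0.025 0.002 0.001 -0.004 -0.003; 1 0 0.04 0.002 0.001 -0.004 -0.003; 1 0 0.05 0.002 0.001 -0.004 -0.003; 1 0 0.054 0.002 0.001 -0.004 -0.003; 1 0 0.054 0.002 0.001 -0.004 -0.003")

```text
time_s: 6.85
tcp_pos: [0.4498, -0.0863, 0.0558]
ee_rot: [[0.974, 0.001, 0.227], [-0.227, -0.0, 0.974], [0.001, -1.0, 0.0]]
wrist_force: [0.1, -0.3, -1.3]
gripper_width: 0.161
```

```bash
python3 -c "
from h import *
inc((.4486,-.0888,.0435),-13.37)"
```

```text
t 6.85 pos [ 0.4498 -0.0863  0.0558] yaw -13.09 F [ 0.14 -0.28 -1.33] g 0.161
shift [-0.0006  0.0123 -0.0028] turn [-0.0002  0.0048  0.0012]
```

Call:
move_arm(increments="1 0 0.002 0 0 0 0; 1 0 0.004 0 0 0 0; 1 0 0.006 0 0 0 0; 1 0 0.006 0 0 0 0")

```text
time_s: 7.25
tcp_pos: [0.4502, -0.0866, 0.0506]
ee_rot: [[0.974, 0.003, 0.227], [-0.227, 0.0, 0.974], [0.003, -1.0, 0.001]]
wrist_force: [-1.1, -0.2, -1.4]
gripper_width: 0.16
```

```bash
python3 -c "
from h import *
inc((.4486,-.0888,.0435),-13.37)"
```

```text
t 7.25 pos [ 0.4502 -0.0866  0.0506] yaw -13.14 F [-1.1  -0.25 -1.43] g 0.16
shift [-0.001   0.007  -0.0025] turn [-0.001  0.004  0.003]
```

Call:
move_arm(increments="1 0 0.0015 -0.001 0 0.002 0; 1 0 0.003 -0.0015 0 0.003 0; 1 0 0.0045 -0.0015 0 0.003 0; 1 0 0.0045 -0.0015 0 0.003 0")

```text
time_s: 7.65
tcp_pos: [0.4497, -0.088, 0.0458]
ee_rot: [[0.973, 0.003, 0.23], [-0.23, 0.0, 0.973], [0.003, -1.0, 0.001]]
wrist_force: [-0.5, -0.6, -2.1]
gripper_width: 0.157
```

```bash
python3 -c "
from h import *
cap('side','s5');cap('scene','sc5')
inc((.4486,-.0888,.0435),-13.37)"
```

```text
t 7.75 pos [ 0.4499 -0.088   0.046 ] yaw -13.3 F [ 1.31  0.12 -1.69] g 0.159
shift [-0.0011  0.0025 -0.0011] turn [-0.0009  0.0011  0.0029]
```

Call:
move_arm(increments="1 0 0.0007 -0.0005 0 0.001 0; 1 0 0.0013 -0.0005 0 0.001 0; 1 0 0.002 -0.0005 0 0.001 0; 1 0 0.002 -0.0005 0 0.001 0")

```text
time_s: 8.15
tcp_pos: [0.4497, -0.0885, 0.044]
ee_rot: [[0.973, 0.003, 0.231], [-0.231, 0.0, 0.973], [0.003, -1.0, 0.001]]
wrist_force: [-0.1, -0.1, -1.7]
gripper_width: 0.161
```

```bash
python3 -c "
from h import *
from station import sense
inc((.4486,-.0888,.0435),-13.37);print(sense()['moment'])"
```

```text
t 8.15 pos [ 0.4497 -0.0885  0.044 ] yaw -13.36 F [-0.13 -0.14 -1.69] g 0.161
shift [-0.001   0.0005 -0.0006] turn [-0.0009  0.0001  0.0028]
[-0.09603472  0.04184014  0.04806557]
```

Call:
move_arm(increments="1 0 0.0005 0 0 0 0; 1 0 0.001 0 0 0 0; 1 0 0.0015 0 0 0 0; 1 0 0.0015 0 0 0 0")

```text
time_s: 8.55
tcp_pos: [0.4499, -0.0885, 0.0428]
ee_rot: [[0.973, 0.003, 0.231], [-0.231, 0.0, 0.973], [0.003, -1.0, 0.001]]
wrist_force: [-0.4, 0.6, 1.7]
gripper_width: 0.155
```

```bash
python3 -c "
from h import *
from station import sense
inc((.4486,-.0888,.0435),-13.37);print(sense()['moment'])"
```

```text
t 8.55 pos [ 0.4499 -0.0885  0.0428] yaw -13.35 F [-0.4   0.57  1.66] g 0.155
shift [-0.0012 -0.0007 -0.0006] turn [-0.0009  0.0004  0.0031]
[ 0.00553737  0.32101596 -0.02457345]
```

Light contact at the bed (about 3 N). Starting the slide forward.

Call:
move_arm(increments="1 0.003 0 0 0 0 0; 1 0.007 0 0 0 0 0; 1 0.011 0 0 0 0 0; 1 0.015 0 0 0 0 0; 1 0.018 0 0 0 0 0; 1 0.02 0 0 0 0 0; 1 0.02 0 0 0 0 0")

```text
time_s: 9.25
tcp_pos: [0.4699, -0.0932, 0.0428]
ee_rot: [[0.973, 0.004, 0.231], [-0.231, 0.0, 0.973], [0.004, -1.0, 0.001]]
wrist_force: [-1.0, -0.9, 3.9]
gripper_width: 0.162
```

```bash
cat >> h.py <<'E'
def st():
    from station import sense
    s=sense();a=np.radians(-13.37);ex=np.array([np.cos(a),np.sin(a)]);ey=np.array([-ex[1],ex[0]])
    q=s['tcp_pos'][:2]-np.array([.5624,-.1159]);F=s['wrist_force'];M=s['moment']
    print("t",round(s['time_s'],2),"plate x %.1f y %.1f mm z %.1f"%(1e3*(q@ex)+35,1e3*(q@ey),1e3*s['tcp_pos'][2]),"yaw %.2f"%np.degrees(np.arctan2(s['ee_rot'][1,0],s['ee_rot'][0,0])),"Fx %.2f Fy %.2f Fz %.2f"%(F[:2]@ex,F[:2]@ey,F[2]),"M",np.round([M[:2]@ex,M[:2]@ey,M[2]],2),"pitch",round(float(np.degrees(s['ee_rot'][2,0])),2),"g",round(s['gripper_width'],3))
E
python3 -c "
from h import *
cap('scene','sc6');cap('side','s6');st()
for n,(u,v) in (('s6',(290,190)),('sc6',(255,210))):
    im,d,P=load(n+'.npz');cv2.imwrite('pics/'+n+'c.png',cv2.resize(im[v-50:v+50,u-66:u+66,::-1],None,fx=6,fy=6,interpolation=2))"
```

```text
t 9.35 plate x -60.2 y 0.7 mm z 42.8 yaw -13.35 Fx 0.31 Fy -1.63 Fz 3.88 M [-0.35 -0.05  0.01] pitch 0.25 g 0.159
```

View pics/sc6c.png

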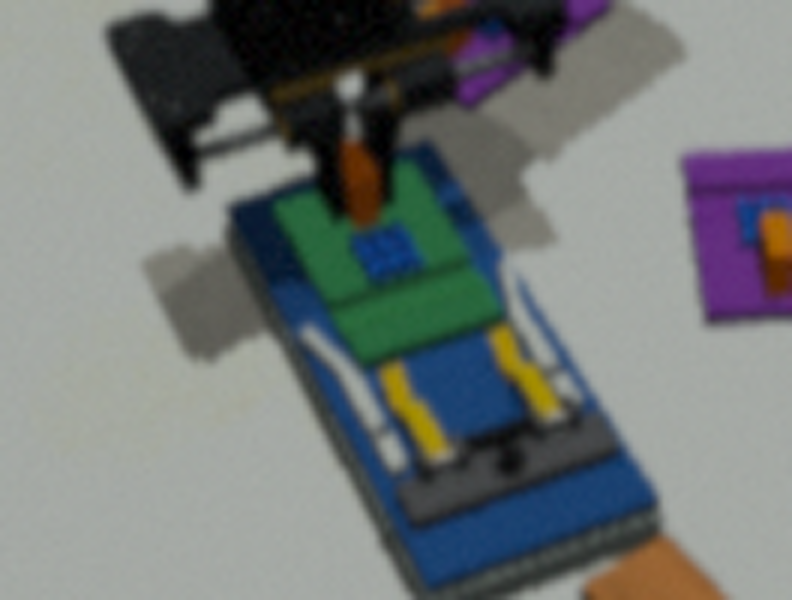

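View pics/s6c.png

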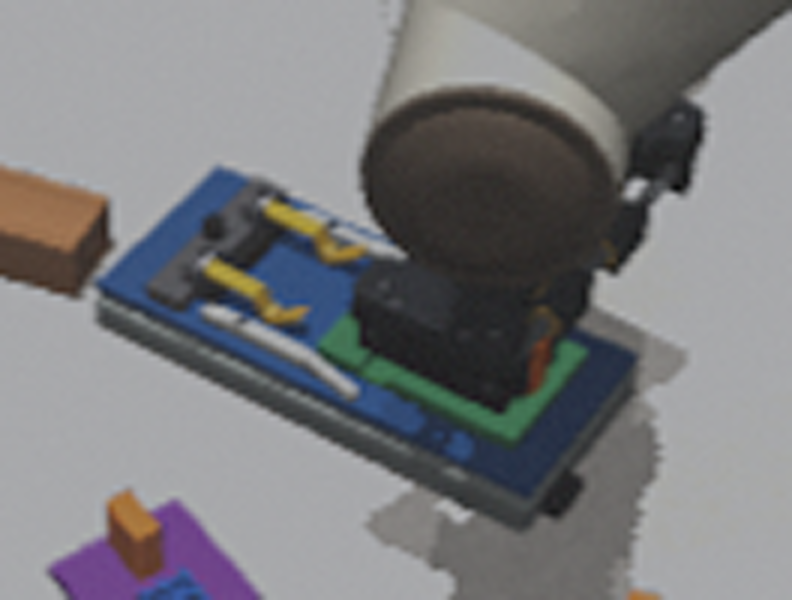

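```bash
python3 - <<'E'
from h import *
a=np.radians(-13.37);ex=np.array([np.cos(a),np.sin(a)]);ey=np.array([-ex[1],ex[0]]);O=np.array([.5624,-.1159])
for n in("sc6","s6"):
    # rectify top-down at z=.037 in stage frame, 4px/mm ; x range -140..120, y -60..60
    s=4;g=np.mgrid[-60:60:1/s,-140:120:1/s];Y,X=g[0]/1e3,g[1]/1e3
    W=O+X[...,None]*ex+Y[...,None]*ey;W=np.concatenate([W,np.full(X.shape+(1,),.037)],-1)
    q=np.load(n+".npz");fx,fy,cx,cy=q['K'];c=(W-q['xyz'])@q['R']
    mu=(cx+fx*c[...,0]/c[...,2]).astype(np.float32);mv=(cy+fy*c[...,1]/c[...,2]).astype(np.float32)
    t=cv2.remap(q['im'],mu,mv,cv2.INTER_CUBIC);t=t[::-1]  # +y up
    cv2.imwrite(f"pics/{n}top.png",cv2.resize(t[:,:,::-1],(780,360)))
E
```

```text
(no output)
```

View pics/sc6top.png

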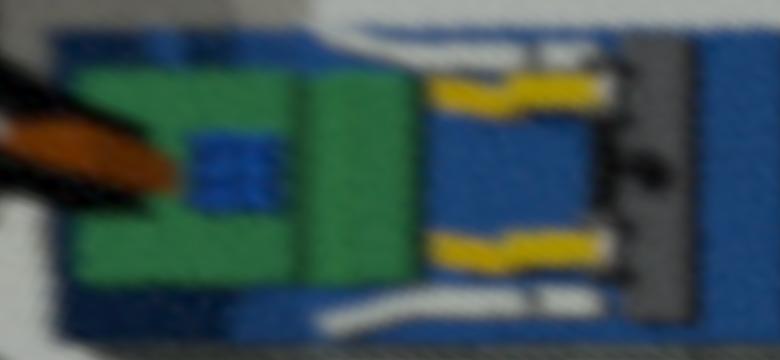

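View pics/s6top.png

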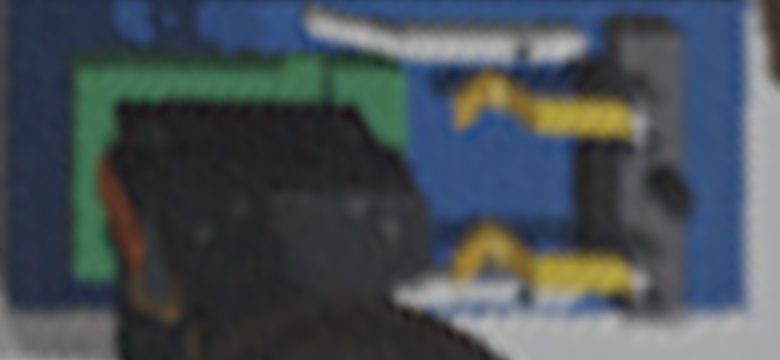

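The rectified view shows the plate parallel but about 1 mm toward +y. I'll shift it 1.2 mm in −y while continuing forward.

Call:
move_arm(increments="1 0 0 -0.0006 0 0 0; 1 0.002 0 -0.0012 0 0 0; 1 0.005 0 -0.0012 0 0 0; 1 0.008 0 -0.0012 0 0 0; 1 0.011 0 -0.0012 0 0 0; 1 0.012 0 -0.0012 0 0 0; 1 0.012 0 -0.0012 0 0 0")

```text
time_s: 10.05
tcp_pos: [0.4805, -0.0971, 0.0427]
ee_rot: [[0.973, 0.002, 0.231], [-0.231, 0.0, 0.973], [0.002, -1.0, 0.001]]
wrist_force: [-1.0, -0.4, 5.8]
gripper_width: 0.161
```

```bash
python3 -c "
from h import *
st()"
```

```text
t 10.05 plate x -49.1 y -0.7 mm z 42.7 yaw -13.36 Fx -0.90 Fy -0.62 Fz 5.76 M [-0.17  0.43 -0.01] pitch 0.14 g 0.161
```

Call:
move_arm(increments="1 0.001 -0.0005 0 0 0 0; 1 0.003 -0.0005 0 0 0 0; 1 0.005 -0.0005 0 0 0 0; 1 0.007 -0.0005 0 0 0 0; 1 0.009 -0.0005 0 0 0 0; 1 0.009 -0.0005 0 0 0 0")

```text
time_s: 10.65
tcp_pos: [0.4897, -0.0991, 0.0429]
ee_rot: [[0.973, 0.003, 0.231], [-0.231, 0.0, 0.973], [0.003, -1.0, 0.001]]
wrist_force: [0.7, 0.4, -1.0]
gripper_width: 0.156
```

```bash
python3 -c "
from h import *
st()"
```

```text
t 10.65 plate x -39.6 y -0.5 mm z 42.9 yaw -13.37 Fx 0.55 Fy 0.52 Fz -0.95 M [-0.05 -0.01  0.03] pitch 0.18 g 0.156
```

Call:
move_arm(increments="1 0.001 0.0002 0 0 0 0; 1 0.0025 0.0002 0 0 0 0; 1 0.004 0.0002 0 0 0 0; 1 0.0055 0.0002 0 0 0 0; 1 0.007 0.0002 0 0 0 0; 1 0.007 0.0002 0 0 0 0")

```text
time_s: 11.25
tcp_pos: [0.4945, -0.1009, 0.0427]
ee_rot: [[0.973, -0.001, 0.232], [-0.232, 0.0, 0.973], [-0.001, -1.0, 0.0]]
wrist_force: [-5.0, 1.0, 3.9]
gripper_width: 0.155
```

```bash
python3 -c "
from h import *
st()"
```

```text
t 11.25 plate x -34.6 y -1.1 mm z 42.7 yaw -13.40 Fx -5.06 Fy -0.19 Fz 3.90 M [-0.02  1.45  0.01] pitch -0.04 g 0.155
```

Call:
move_arm(increments="1 0.0008 0 0 0 0 0; 1 0.0016 0 0 0 0 0; 1 0.0024 0 0 0 0 0; 1 0.003 0 0 0 0 0; 1 0.003 0 0 0 0 0")

```text
time_s: 11.75
tcp_pos: [0.4963, -0.1016, 0.0424]
ee_rot: [[0.973, -0.003, 0.232], [-0.232, 0.0, 0.973], [-0.003, -1.0, -0.0]]
wrist_force: [-7.0, 2.5, 3.7]
gripper_width: 0.159
```

```bash
cat >> h.py <<'E'
def top(n,z=.037):
    a=np.radians(-13.37);ex=np.array([np.cos(a),np.sin(a)]);ey=np.array([-ex[1],ex[0]]);O=np.array([.5624,-.1159])
    s=4;g=np.mgrid[-60:60:1/s,-140:120:1/s];Y,X=g[0]/1e3,g[1]/1e3
    W=O+X[...,None]*ex+Y[...,None]*ey;W=np.concatenate([W,np.full(X.shape+(1,),z)],-1)
    q=np.load(n+".npz");fx,fy,cx,cy=q['K'];c=(W-q['xyz'])@q['R']
    mu=(cx+fx*c[...,0]/c[...,2]).astype(np.float32);mv=(cy+fy*c[...,1]/c[...,2]).astype(np.float32)
    t=cv2.remap(q['im'],mu,mv,cv2.INTER_CUBIC)[::-1]
    cv2.imwrite(f"pics/{n}top.png",cv2.resize(t[:,:,::-1],(780,360)))
E
python3 -c "
from h import *
st();cap('scene','sc7');st();top('sc7')
im,d,P=load('sc7.npz');cv2.imwrite('pics/sc7c.png',cv2.resize(im[160:270,195:325,::-1],None,fx=5,fy=5,interpolation=2))"
```

```text
t 11.75 plate x -32.6 y -1.3 mm z 42.4 yaw -13.41 Fx -7.34 Fy 0.82 Fz 3.73 M [0.05 1.83 0.04] pitch -0.16 g 0.159
t 11.8 plate x -32.6 y -1.3 mm z 42.4 yaw -13.41 Fx -6.29 Fy -0.04 Fz 4.58 M [ 0.03  1.77 -0.02] pitch -0.15 g 0.16
```

View pics/sc7top.png

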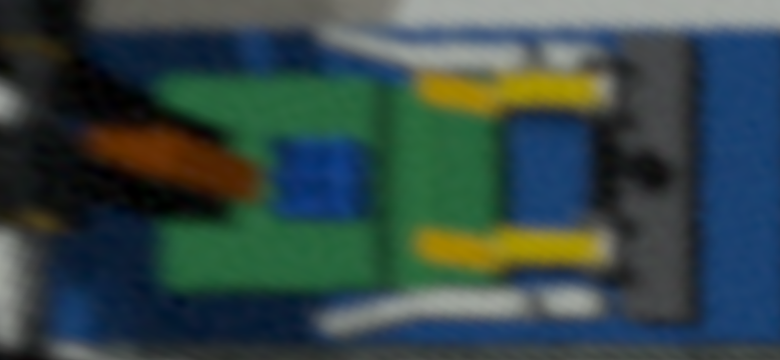

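View pics/sc7c.png

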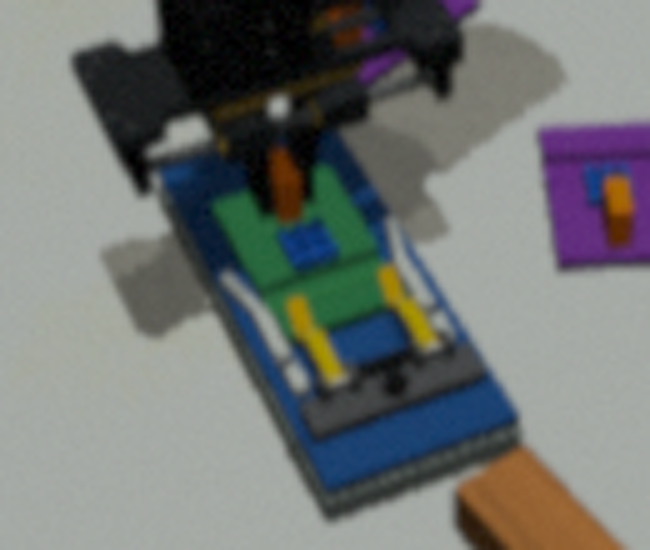

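The plate front is entering under both toes, now about 1 mm low in y. I'll correct by +0.7 mm and push on gently.

Call:
move_arm(increments="1 0.0008 0 0.0003 0 0 0; 1 0.0016 0 0.0007 0 0 0; 1 0.0024 0 0.0007 0 0 0; 1 0.0032 0 0.0007 0 0 0; 1 0.004 0 0.0007 0 0 0; 1 0.004 0 0.0007 0 0 0")

```text
time_s: 12.4
tcp_pos: [0.5031, -0.1018, 0.0428]
ee_rot: [[0.973, 0.003, 0.231], [-0.231, 0.0, 0.973], [0.003, -1.0, 0.001]]
wrist_force: [-0.5, -0.2, -0.3]
gripper_width: 0.156
```

```bash
python3 -c "
from h import *
st()"
```

```text
t 12.4 plate x -26.0 y 0.0 mm z 42.8 yaw -13.38 Fx -0.47 Fy -0.30 Fz -0.31 M [-0.27  0.67 -0.04] pitch 0.16 g 0.156
```

The clips have ridden up: force dropped at plate x ≈ −26, which matches a nose at about 28. Sliding on.

Call:
move_arm(increments="1 0.002 0.0002 0 0 0 0; 1 0.0045 0.0002 0 0 0 0; 1 0.007 0.0002 0 0 0 0; 1 0.0095 0.0002 0 0 0 0; 1 0.012 0.0002 0 0 0 0; 1 0.0145 0.0002 0 0 0 0; 1 0.016 0.0002 0 0 0 0; 1 0.016 0.0002 0 0 0 0")

```text
time_s: 13.2
tcp_pos: [0.5193, -0.1054, 0.0428]
ee_rot: [[0.973, 0.004, 0.231], [-0.231, 0.0, 0.973], [0.004, -1.0, 0.001]]
wrist_force: [-1.6, 0.3, -0.4]
gripper_width: 0.155
```

```bash
python3 -c "
from h import *
st();cap('scene','sc8');st();top('sc8');cap('side','s8');top('s8')
im,d,P=load('sc8.npz');cv2.imwrite('pics/sc8c.png',cv2.resize(im[160:270,195:325,::-1],None,fx=5,fy=5,interpolation=2))"
```

```text
t 13.2 plate x -9.3 y 0.2 mm z 42.8 yaw -13.36 Fx -1.57 Fy -0.11 Fz -0.35 M [-0.21  0.46  0.03] pitch 0.22 g 0.155
t 13.25 plate x -9.3 y 0.2 mm z 42.8 yaw -13.36 Fx -0.33 Fy 0.24 Fz -0.92 M [-0.32  0.32 -0.03] pitch 0.23 g 0.158
```

View pics/sc8top.png

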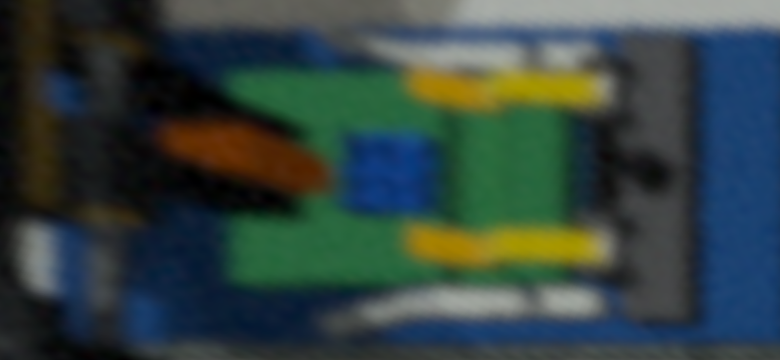

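View pics/s8top.png

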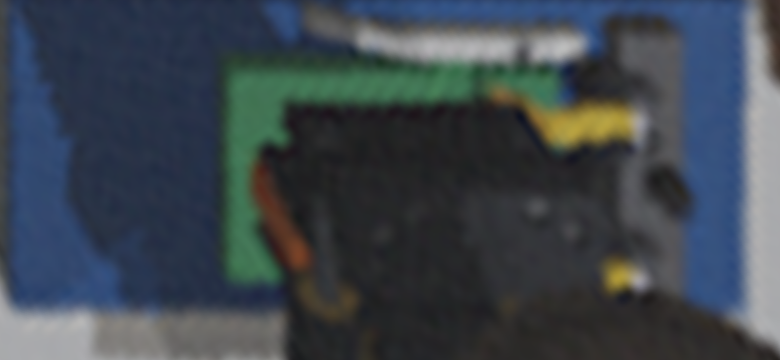

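Call:
move_arm(increments="1 0.001 0.0002 0 0 0 0; 1 0.002 0.0002 0 0 0 0; 1 0.003 0.0002 0 0 0 0; 1 0.004 0.0002 0 0 0 0; 1 0.005 0.0002 0 0 0 0; 1 0.005 0.0002 0 0 0 0")

```text
time_s: 13.9
tcp_pos: [0.5239, -0.1066, 0.0428]
ee_rot: [[0.973, 0.004, 0.231], [-0.231, 0.0, 0.973], [0.003, -1.0, 0.001]]
wrist_force: [-2.1, 0.1, 2.0]
gripper_width: 0.158
```

```bash
python3 -c "
from h import *
st()"
```

```text
t 13.9 plate x -4.6 y 0.2 mm z 42.8 yaw -13.36 Fx -2.03 Fy -0.37 Fz 1.99 M [-0.19  0.74 -0.02] pitch 0.2 g 0.158
```

Call:
move_arm(increments="1 0.0008 0 0 0 0 0; 1 0.0016 0 0 0 0 0; 1 0.0024 0 0 0 0 0; 1 0.003 0 0 0 0 0; 1 0.003 0 0 0 0 0")

```text
time_s: 14.4
tcp_pos: [0.528, -0.1072, 0.0429]
ee_rot: [[0.973, 0.006, 0.231], [-0.231, 0.0, 0.973], [0.006, -1.0, 0.002]]
wrist_force: [2.2, -0.8, -0.5]
gripper_width: 0.157
```

```bash
python3 -c "
from h import *
st();cap('scene','sc9');st();top('sc9')
im,d,P=load('sc9.npz');cv2.imwrite('pics/sc9c.png',cv2.resize(im[190:260,225:315,::-1],None,fx=8,fy=8,interpolation=2))"
```

```text
t 14.4 plate x -0.5 y 0.6 mm z 42.9 yaw -13.34 Fx 2.32 Fy -0.23 Fz -0.50 M [-0.06 -0.57 -0.05] pitch 0.33 g 0.157
t 14.45 plate x -0.5 y 0.6 mm z 42.9 yaw -13.34 Fx 3.53 Fy -0.02 Fz -1.37 M [-0.01 -0.77 -0.07] pitch 0.33 g 0.161
```

View pics/sc9c.png

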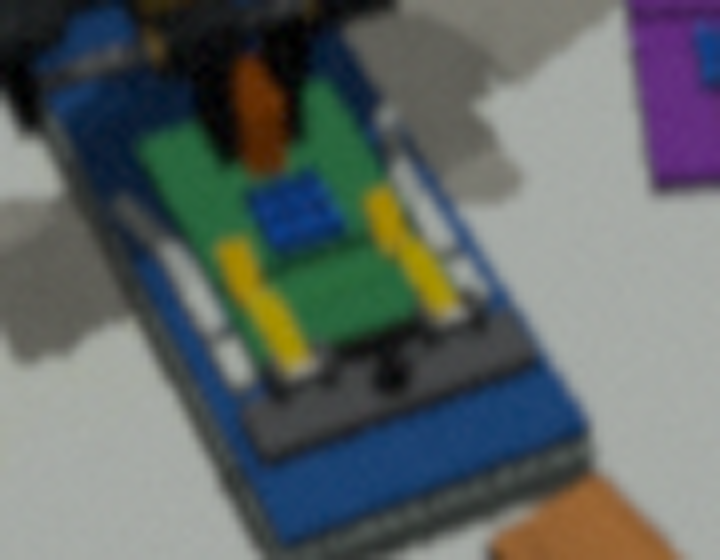

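View pics/sc9top.png

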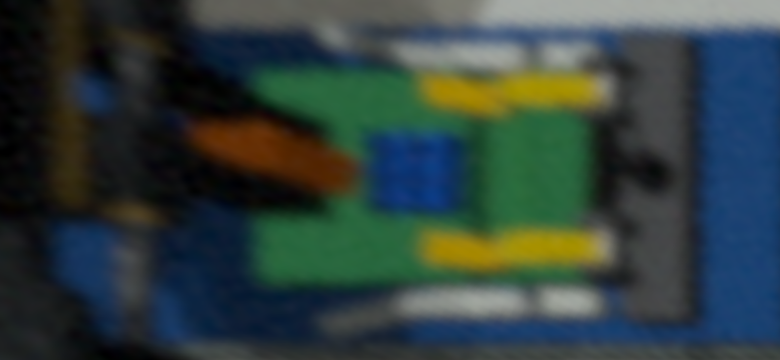

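Fx flipped to +3 N and the toes have dropped back (420 px against 405 when riding): the noses are falling into the groove and drawing the plate forward. Following in small steps.

Call:
move_arm(increments="1 0.0004 0 0 0 0 0; 1 0.0008 0 0 0 0 0; 1 0.0012 0 0 0 0 0; 1 0.0012 0 0 0 0 0")

```text
time_s: 14.85
tcp_pos: [0.528, -0.1074, 0.0428]
ee_rot: [[0.973, 0.004, 0.231], [-0.231, 0.0, 0.973], [0.004, -1.0, 0.001]]
wrist_force: [2.0, 1.4, 1.1]
gripper_width: 0.156
```

```bash
python3 -c "
from h import *
st();cap('scene','sc10');st();top('sc10')"
```

```text
t 14.85 plate x -0.4 y 0.4 mm z 42.8 yaw -13.35 Fx 1.65 Fy 1.79 Fz 1.14 M [ 0.31 -0.49  0.09] pitch 0.21 g 0.156
t 14.9 plate x -0.4 y 0.4 mm z 42.9 yaw -13.35 Fx 1.79 Fy 1.63 Fz -0.06 M [ 0.45 -0.51  0.  ] pitch 0.22 g 0.157
```

View pics/sc10top.png

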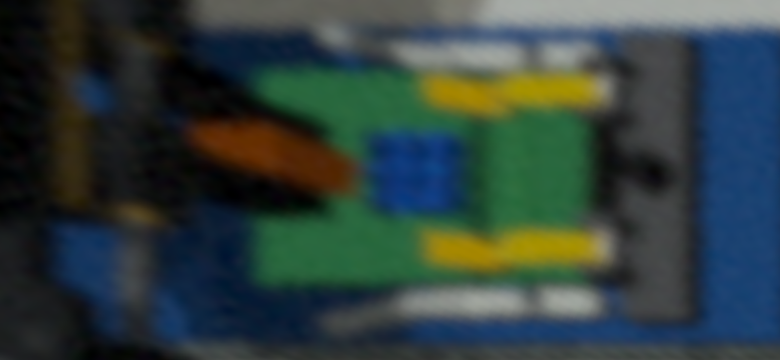

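```bash
cat >> h.py <<'E'
def clips(n):
    a=np.radians(-13.37);ex=np.array([np.cos(a),np.sin(a)]);ey=np.array([-ex[1],ex[0]]);O=np.array([.5624,-.1159])
    im,d,P=load(n+'.npz');H=hsv(im);q=P[...,:2]-O;x=q@ex;y=q@ey
    m=(cv2.inRange(H,(15,150,60),(32,255,255))>0)&(x>-.01)&(x<.09)&(abs(y)<.05)&(d>0)
    for s,nm in((1,'L'),(-1,'R')):
        k=m&(y*s>0.01);o=[]
        for lo,hi in((.005,.018),(.018,.03),(.03,.045),(.045,.06),(.06,.08)):
            kk=k&(x>=lo)&(x<hi);o.append((int(kk.sum()),round(float(np.median(P[kk][:,2]))*1e3,1) if kk.any() else None))
        print(n,nm,"minx %.1f"%(1e3*np.percentile(x[k],3)),o)
E
python3 -c "
from h import *
for n in('scene0','sc6','sc7','sc8','sc9','sc10'):clips(n)"
```

```text
scene0 L minx 12.9 [(7, 41.4), (12, 37.4), (10, 44.4), (19, 45.7), (5, 47.0)]
scene0 R minx 13.8 [(8, 40.0), (13, 36.2), (11, 44.4), (15, 45.4), (4, 46.2)]
sc6 L minx 12.1 [(10, 41.7), (10, 36.3), (10, 45.1), (18, 45.5), (4, 45.6)]
sc6 R minx 12.1 [(8, 43.0), (13, 37.2), (9, 44.4), (18, 45.6), (4, 45.2)]
sc7 L minx 13.0 [(10, 45.4), (18, 40.7), (13, 47.8), (15, 47.1), (8, 46.2)]
sc7 R minx 12.5 [(13, 45.6), (18, 39.8), (11, 47.5), (18, 48.0), (5, 47.1)]
sc8 L minx 13.3 [(9, 50.2), (18, 44.2), (12, 49.7), (19, 47.6), (5, 47.2)]
sc8 R minx 10.3 [(16, 49.9), (20, 43.8), (10, 50.0), (20, 48.7), (7, 47.6)]
sc9 L minx 11.4 [(13, 43.6), (16, 39.8), (13, 46.3), (18, 47.1), (4, 47.9)]
sc9 R minx 11.9 [(13, 45.1), (20, 39.3), (10, 47.1), (19, 46.7), (5, 46.0)]
sc10 L minx 11.3 [(13, 44.9), (17, 38.6), (10, 46.6), (17, 46.1), (5, 46.8)]
sc10 R minx 12.7 [(12, 44.0), (19, 39.3), (13, 46.9), (17, 46.7), (6, 46.5)]
```

Both noses are down at about +2 mm over bare bed (39 mm, against 44 riding and 37 bare), so they have snapped into the groove. Releasing.

Call:
move_arm(increments="0.2 0 0 0 0 0 0; 0.2 0 0 0 0 0 0; 0.2 0 0 0 0 0 0; 0.2 0 0 0 0 0 0; 0.2 0 0 0 0 0 0")

```text
time_s: 15.4
tcp_pos: [0.5274, -0.1076, 0.0426]
ee_rot: [[0.973, 0.003, 0.231], [-0.231, 0.0, 0.973], [0.002, -1.0, 0.001]]
wrist_force: [0.7, 0.4, 0.7]
gripper_width: 0.393
```

```bash
python3 -c "
from h import *
st()"
```

```text
t 15.4 plate x -1.0 y 0.0 mm z 42.6 yaw -13.37 Fx 0.61 Fy 0.53 Fz 0.72 M [-0.01 -0.02  0.05] pitch 0.14 g 0.393
```

Call:
move_arm(increments="0.2 0 -0.008 0 0 0 0; 0.2 0 -0.025 0 0 0 0; 0.2 0 -0.05 0 0 0 0; 0.2 0 -0.09 0 0 0 0; 0.2 0 -0.13 0 0 0 0; 0.2 0.03 -0.16 0 0 0 0; 0.2 0.06 -0.18 0 0 0 0; 0.2 0.06 -0.18 0 0 0 0")

```text
time_s: 16.2
tcp_pos: [0.5898, -0.1222, 0.2269]
ee_rot: [[0.973, 0.012, 0.231], [-0.231, -0.001, 0.973], [0.012, -1.0, 0.002]]
wrist_force: [-0.9, -0.3, -1.0]
gripper_width: 0.398
```

```bash
python3 -c "
from h import *
st();cap('scene','sc11');cap('wrist','w11');cap('side','s11');clips('sc11');top('sc11')"
```

```text
t 16.2 plate x 63.1 y 0.2 mm z 226.9 yaw -13.36 Fx -0.80 Fy -0.47 Fz -0.99 M [-0.    0.08 -0.02] pitch 0.69 g 0.398
sc11 L minx 9.3 [(10, 45.6), (16, 38.7), (8, 46.8), (19, 46.0), (5, 47.1)]
sc11 R minx 13.0 [(8, 43.9), (16, 39.4), (12, 46.5), (19, 47.1), (7, 45.9)]
```

View pics/sc11top.png

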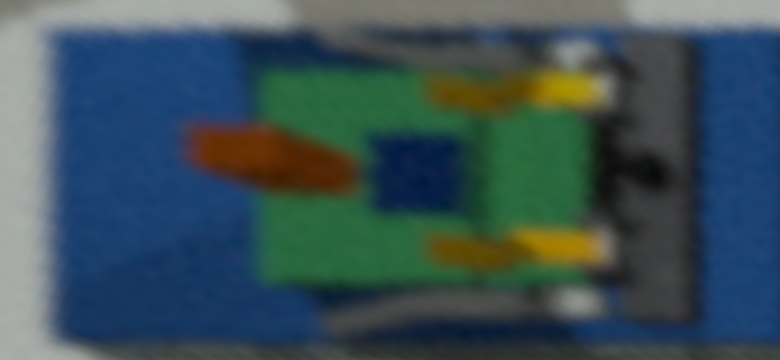

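View pics/w11.png

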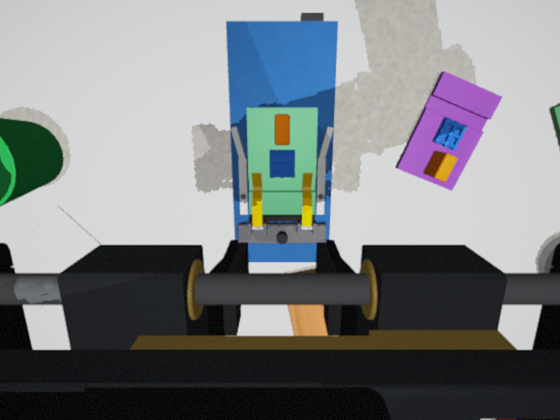

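View pics/sc11.png

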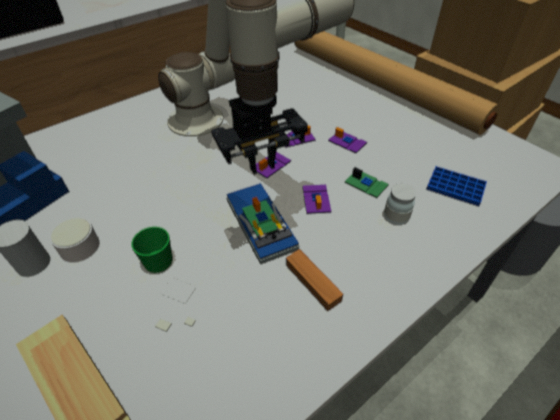

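```bash
python3 -c "
from h import *
im,d,P=load('w11.npz');cv2.imwrite('pics/w11c.png',cv2.resize(im[95:250,220:345,::-1],None,fx=4,fy=3.8,interpolation=2))
a=np.radians(-13.37);ex=np.array([np.cos(a),np.sin(a)]);O=np.array([.5624,-.1159])
im0,d0,P0=load('w1.npz')
for n,Q,cols,v0,v1 in(('w1',P0,(237,288),154,205),('w11',P,(257,307),172,224)):
    for c in cols:
        print(n,c,[(round(float((Q[v,c,:2]-O)@ex*1e3),1),round(float(np.median(Q[v,c-2:c+3,2])*1e3),1)) for v in range(v0,v1,4)])
"
```

```text
w1 237 [(8.5, 28.9), (10.9, 42.8), (15.2, 38.9), (19.9, 36.8), (24.2, 34.5), (28.2, 35.6), (31.6, 40.2), (34.9, 44.8), (38.8, 44.8), (43.2, 44.9), (47.3, 44.6), (51.3, 45.9), (55.8, 44.9)]
w1 288 [(7.9, 29.7), (10.3, 42.8), (14.8, 39.4), (19.2, 36.5), (23.7, 33.0), (27.6, 35.9), (31.1, 40.4), (34.4, 44.8), (38.6, 44.6), (42.5, 45.4), (46.5, 45.1), (50.6, 45.5), (55.2, 45.3)]
w11 257 [(8.1, 46.0), (12.7, 43.5), (17.6, 39.7), (22.3, 36.3), (26.7, 37.6), (30.1, 40.2), (32.8, 46.3), (37.2, 46.7), (41.4, 46.5), (45.8, 46.5), (50.6, 45.6), (54.4, 46.0), (59.0, 45.7)]
w11 307 [(8.3, 46.3), (12.5, 44.1), (17.7, 40.7), (22.4, 36.4), (26.3, 38.9), (29.9, 40.7), (33.1, 45.7), (37.4, 46.4), (41.7, 45.9), (45.8, 46.2), (49.9, 46.0), (54.2, 45.7), (59.4, 45.7)]
```

View pics/w11c.png

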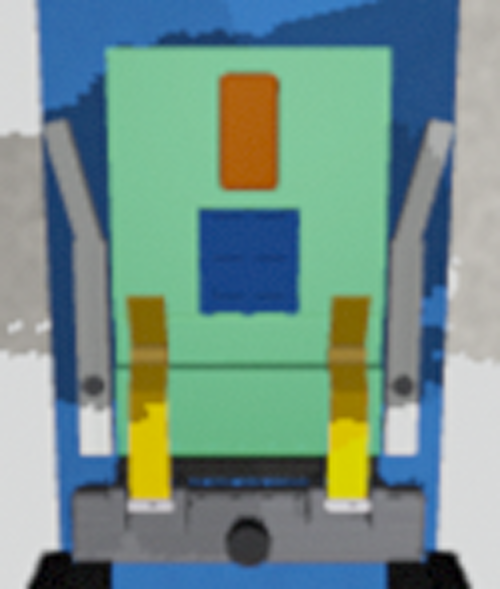

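Both noses sit inside the groove, between its edge lines at crop rows 315 and 367, at row 355. The plate is straight and the gripper is clear. Handing in.

```bash
python3 -c "
from station import r
print(r.finish_job())"
```

```text
the job is handed in; nothing more can be done
None
```

The green plate with the orange bar is clipped into the inspection stage and released, and the job is handed in at about 16 s of the 67 s allowed. No verdict was reported.

**How it went:** I gripped the plate by its bar, laid it flat on the bed with about 3 N of contact, and slid it forward. The clips rode up at about 7 N. At home the sliding force reversed, which fits the clips dropping into the groove and drawing the plate forward.

**Last checks:**
- **Clips:** After release, both clip noses sit about 2 mm above their bare-bed height, against about 7 mm when riding on the plate. They lie inside the groove in the wrist picture.
- **Plate:** It lies straight between the rails with its front near the stop, and the gripper is about 18 cm above the bed.
- **Other things:** By eye, the other objects look undisturbed in the last scene picture; I did not measure their positions again.

**Disagreements:**
- **Cameras:** The cameras disagreed by about 3–4 mm, so I relied on the wrist camera and on force.
- **Home position:** The plate ended at about stage x = 0 by arm reading, against about 2 mm predicted from the pictures. That is within the measurement error.

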